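# Post a prosthetic finger link through the outfeed chute flap

### The arm

A 7-joint arm with a two-finger parallel gripper is mounted at the origin on the work surface. World frame = base frame: x ahead of the robot, y to its left, z up, the work surface at z = 0. Lengths are in m, angles in rad, forces in N, time in s.
With the tool pointing down it reaches from about 0.425 to 0.875 m from the base axis. Payload 4.7 kg.
Tool frame: the origin (TCP) lies at the very end of the fingers, on their centre line; the grasp point (between the pads) lies 19 mm behind it; z points along the fingers, y is the direction in which the jaws open and shut (so a half turn about z gives the same grasp; the last joint's range is limited). The gripper opens to 87 mm and grips with 3 to 60 N. Pads are 19 mm wide; open, the fingers measure 117 mm over their backs; the gripper's body (75 mm by 190 mm) begins 51 mm behind the grasp point.
Start: joints at [1.264, 0.321, -0.07, 1.45, 0.023, 1.371, -0.057], TCP at [0.205, -0.617, 0.223] pointing down, gripper open.
Joint ranges: [-2.86, 2.86], [-0.3, 2.09], [-1.38, 1.24], [0.06, 2.45], [-1.56, 4.7], [0.09, 2.05], [-2.69, 2.69]. Speed limits (rad/s): [2.57, 2.57, 3.14, 3.14, 3.14, 3.14, 3.14].

### API

Orientations are given as a rotation vector (axis times angle).
In Python, from bench import ctrl, optics gives the robot as it stands. The module is installed in compiled form; this text tells all that it offers.
- The arm moves only by the tool apply_moves, never from a script. Its argument "series" is a list of rows, each an object with "twist": the turn, a rotation vector about the tool's x, y, z in rad, a list of three; "linear": the shift along the tool's x, y, z in cm, a list of three; "grip": the finger opening in cm, from 0 to 8.7. In form: [{"twist": [wx, wy, wz], "linear": [tx, ty, tz], "grip": grip}, ...]. A call has 1 to 8 rows; each row shifts and turns the commanded pose from where the row before left it, along the tool's axes as they then stand; what a row does not reach is not made up. A row lasts 1/12 s, in which the tool goes at most 41.7 mm and 7.16 degrees, less where a joint would pass 70% of its speed; a pose out of reach is approached as far as the arm can. A call is refused whole if a number of a shift passes 4.17 or a number of a turn 0.125, either way. A call with a gripper value outside its range is refused whole. The fingers move at their own pace and stop on an object; "force" is the grip in N (left out, the last holds). Time passes only in rows, so rows that do not move let the fingers close. It gives the time, the measured TCP pose, the force and the opening at its end, in the units of the state.
- ctrl.read_state(): the state, without advancing time (a new reading comes with each control period).
- optics.grab_frame(name): name is "scene" or "top" or "wrist"; returns the picture (384x512x3 uint8, red, green, blue); there is no depth.
- optics.camera_params(name): a dict with "fx", "fy", "cx", "cy" (pixels), "eye" and "orientation" of the camera in the world; the wrist camera has in their place "hand_eye" (4x4, takes a point from camera to tool coordinates, whose origin is the TCP and whose axes are the flange's). Camera axes: x right, y up, looking along -z (the intrinsics and any distortion apply to the point x, -y, -z); pixel columns grow to the right and rows downward; lengths in m; the calibration is good to about 2 mm. The wrist camera is an equidistant fisheye: a pixel r from the principal point sees the ray r / f radians off the axis. A picture is of the moment at which its call begins: read the wrist's pose just before it. camera_params takes no time and is no camera call.
- ctrl.job_done(): hands the job in, once; it reports no verdict.
The state is a dict: "time_s": time; "joint_pos": joint angles; "joint_vel": joint speeds; "joint_torque": joint torques, N m; "tool_pos": TCP position; "tcp_rot": TCP orientation; "wrist_force": force on the tool from outside, world axes, zero at the start; "ft_torque": the same for the moment, N m; "gripper_width": finger opening in m.
Only numpy, scipy, OpenCV 4.12 (cv2) and the standard library are available. Lean on these libraries where they do the work, as an engineer would, in place of code of your own. Each camera call takes 0.05 s, during which the arm holds its last target. There are 200 camera calls.

### The job

Two white moulded hand parts lie on the raised deck of the outfeed chute: a long finger link and a small round cap. With the fingertips push the finger link across the deck to the door and on through the gravity flap, until it slides down the ramp into the catch tray, and draw the fingers back so that the flap swings shut behind it. Only push: do not pick the link up, and leave the round cap and the things on the bench where they are.

Things in the scene. Friction and masses are not known exactly. Their poses are not given: they have to be found in the camera images.
- chute: Fixed grey sheet-metal chute. Origin on the bench (z = 0) under the middle of the door plane; its x axis points from the infeed deck through the door to the catch tray, y to the left, z up (this frame is 'chute' x, y elsewhere). Infeed deck: flat dark steel, top 70 mm above the bench, x -200 to +8 mm, y -125 to +125 mm, no rim. Behind it a slippery 46 degree ramp falls to the tray.
- door (a point): Middle of the door's sill, on the deck top at chute x 0, y 0. Door panel 8 mm thick (x -4 to +4), 250 mm wide, top 64 mm above the deck; opening 66 mm wide, 56 mm high. Two fins 16 mm high, 3 mm thick form a funnel: y about +-51 mm at x -50 to +-33 mm at x -3. A link whose centre passes the deck's end (x +8) tips and slides down by itself; pushing its rear face to x 0 is ample.
- tray (a point): Centre of the open-topped catch tray's slippery floor, about 6 mm above the bench, at chute x 139 mm, y 0. The tray spans chute x 70 to 208 mm, y -66 to +66 mm, walls 50 mm high; the foot of the ramp runs out into it to about x 102.
- flap (a joint): Angle of the steel flap (62 wide x 49 high x 3 mm, 50 g) in the door opening. It hangs from a pin at chute x 0, 53 mm above the deck; its lower edge is 3 mm above the deck. 0 = shut, hanging; grows as it swings inwards (towards the tray) to 1.5 rad; it cannot swing out towards the deck. Gravity alone shuts it; a push of well under 1 N opens it.
- link: The part to push: long white finger link, 60 long (x) x 34 wide (y) x 28 mm high (z), about 60 g, loose. Origin at the centre of its underside. The +x end is a rounded knuckle of radius 14 mm with a steel cross pin and points roughly to the door; the rear (-x) end and the sides are flat. It starts on the deck, to the left or the right of the line through the door.
- cap: Bystander: short round white cap, diameter 36 mm, 20 mm high, loose on the deck on the other side from the link. Origin at the centre of its underside.
- bin: Bystander: open blue plastic bin on the bench, 150 x 100 x 60 mm high; origin at the centre of its underside.
- driver: Bystander: screwdriver with yellow handle lying on the bench, 170 mm long; origin under its middle.
- jar: Bystander: closed round white jar on the bench, diameter 60 mm, 80 mm high; origin at the centre of its underside.
Not all that is in view belongs to the job. What is shaped like the link but orange is not meant.

How it is judged:
By the outcome, as a careful person would: the job done as asked, in the order asked, and still so for the second after the job is handed in, with the robot touching nothing.
It also fails if it takes over 48 s, if anything falls off the work surface, if the arm or the gripper's body presses on something with over 40 N, if the wrist force passes 120 N, or if a joint passes its speed limit or range.

## Working session

There is one attempt and no reset: what is moved stays moved. The work goes in short steps, Python scripts to look and compute and a tool call to move; the robot and the scene stay as the last step left them, time stands still between calls to the robot, and variables do not carry over. Pictures are saved under pics/ and viewed, about 8 in all and at most 12, crops included, and the job is handed in when it is done.

Besides the shell and the picture viewer there is one more tool, called as name(argument=value, ...), one argument or row to a line, values as JSON. apply_moves: Moves the arm, as the interface text tells. Its arguments: {"type":"object","properties":{"series":{"type":"array","items":{"type":"object","properties":{"twist":{"type":"array","items":{"type":"number"}},"linear":{"type":"array","items":{"type":"number"}},"grip":{"type":"number"}}}},"force":{"type":"number"}},"required":["series"]}

```bash
mkdir -p pics; python3 - <<'E'
from bench import ctrl, optics
import cv2, numpy as np
s=ctrl.read_state(); print(s)
for n in("top","scene"):
    im=optics.grab_frame(n); cv2.imwrite(f"pics/{n}0.png",im[:,:,::-1]); print(n,optics.camera_params(n))
E
```

```text
{'time_s': 0.0, 'joint_pos': array([ 1.264067  ,  0.32181528, -0.07011526,  1.45167469,  0.02260567,
        1.37079179, -0.05687261]), 'joint_vel': array([ 0.00082071,  0.00071444,  0.00149927,  0.00029296,  0.00038565,
       -0.00031249,  0.00304027]), 'joint_torque': array([-5.63802660e-04, -4.91289818e+01, -4.04384863e-01, -3.12525916e+01,
       -6.38285000e-02,  4.36381018e-02,  1.84329087e-04]), 'tool_pos': array([ 0.20477421, -0.61631895,  0.22146692]), 'tcp_rot': array([-3.09940022e+00, -5.01638332e-01,  6.22227333e-04]), 'wrist_force': array([-0.3809832 ,  0.18114895,  0.14487314]), 'ft_torque': array([-0.01813614,  0.01016564,  0.00054479]), 'gripper_width': 0.08669751074617255}
top {'fx': 452.3863842161688, 'fy': 452.3863842161688, 'cx': 260.1223863148914, 'cy': 189.80009993256914, 'eye': array([ 0.46024574, -0.00682332,  1.22453144]), 'orientation': array([ 0.10509989, -0.0796744 , -1.59738616])}
scene {'fx': 378.46427532722674, 'fy': 378.46427532722674, 'cx': 253.20835080806762, 'cy': 197.66074066580083, 'eye': array([ 1.38159773, -0.21173546,  0.98579864]), 'orientation': array([0.62568236, 0.47552331, 1.25881964])}
```

View pics/top0.png

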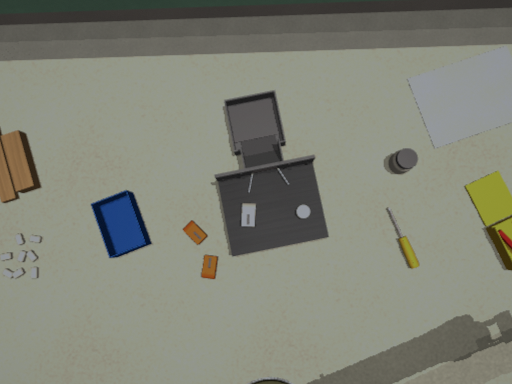

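View pics/scene0.png

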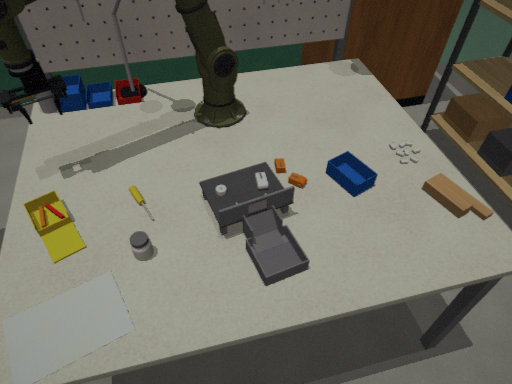

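The top view shows the link candidates: the white link on the deck at (249,215) and two orange look-alikes on the bench at (195,232) and (209,266). The white one on the deck fits the description. The round cap is at (304,212), and the door runs along the deck's upper edge at about (265,167). I'll confirm with an enlarged crop.

```bash
cat > h.py <<'E'
from bench import ctrl, optics
import cv2, numpy as np
from scipy.spatial.transform import Rotation as R
def cam(n="top"):
    p=optics.camera_params(n); return p, R.from_rotvec(p["orientation"]).as_matrix(), np.array(p["eye"])
def unproj(uv,z,n="top"):
    p,M,e=cam(n); uv=np.atleast_2d(uv).astype(float)
    d=np.c_[(uv[:,0]-p["cx"])/p["fx"],-(uv[:,1]-p["cy"])/p["fy"],-np.ones(len(uv))]@M.T
    return e+d*((z-e[2])/d[:,2])[:,None]
def proj(X,n="top"):
    p,M,e=cam(n); c=(np.atleast_2d(X)-e)@M
    return np.c_[p["cx"]-p["fx"]*c[:,0]/c[:,2], p["cy"]+p["fy"]*c[:,1]/c[:,2]]
E
python3 - <<'E'
from h import *
im=cv2.imread("pics/top0.png")
c=cv2.resize(im[150:262,212:332],None,fx=5,fy=5,interpolation=cv2.INTER_CUBIC)
c=cv2.convertScaleAbs(c,alpha=1.6)
cv2.imwrite("pics/crop.png",c)
b=im.min(2); 
for nm,(r0,r1,c0,c1) in dict(link=(200,232,236,262),cap=(200,222,293,314)).items():
    m=(b[r0:r1,c0:c1]>115).astype(np.uint8)
    k,_=max(((x,cv2.contourArea(x)) for x in cv2.findContours(m,0,2)[0]),key=lambda t:t[1])
    print(nm,m.sum(),cv2.minAreaRect(k+np.array([c0,r0])))
E
```

```text
link 271 ((248.5, 215.0), (22.0, 13.0), 90.0)
cap 143 ((303.0, 211.0), (12.0, 12.0), 90.0)
```

View pics/crop.png

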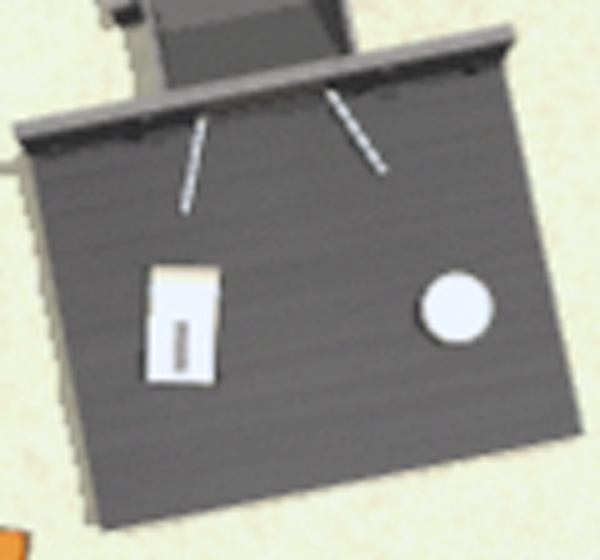

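The crop confirms it: the white link with its slot is at crop (182,325), the rounded front end faces the door, and it lies left of the door line. The cap is at (457,307), and the fins start at (185,212) and (383,172). Next I compute the poses.

```bash
python3 - <<'E'
from h import *
from scipy.optimize import least_squares
f=lambda a:(np.array(a,float)+.5)/5-.5+[212,150]
px=f([(105,528),(580,433),(185,212),(383,172),(203,118),(330,92)])
ch=np.array([(-200,125,70),(-200,-125,70),(-50,51,86),(-50,-51,86),(-3,33,86),(-3,-33,86)])/1e3
def T(p,X): 
    c,s=np.cos(p[2]),np.sin(p[2]); X=np.atleast_2d(X); return np.c_[p[0]+c*X[:,0]-s*X[:,1],p[1]+s*X[:,0]+c*X[:,1],X[:,2]]
r=least_squares(lambda p:(proj(T(p,ch))-px).ravel(),[.5,0,.1]); p=r.x
print("chute",p,np.degrees(p[2]),"res",np.round(r.fun,1))
L=unproj(f([(146,382),(214,384),(219,267),(150,265)]),.098); L[2:]=unproj(f([(219,267),(150,265)]),.086)
C=unproj(f([(457,307)]),.09)
c,s=np.cos(p[2]),np.sin(p[2])
inv=lambda X:((X[:,:2]-p[:2])@np.array([[c,-s],[s,c]]))*1e3
print("link chute",inv(L).round(1),inv(L).mean(0)); print("cap",inv(C))
l=inv(L); a=(l[2]+l[3])/2-(l[0]+l[1])/2; print("yaw in chute",np.degrees(np.arctan2(a[1],a[0])),np.linalg.norm(a),"side",l[1]-l[0])
print(R.from_rotvec(ctrl.read_state()["tcp_rot"]).as_matrix().round(3))
E
```

```text
chute [ 0.64795875 -0.00305288  0.17013291] 9.74789786393082 res [-0.8  0.9  1.   0.4  0.1 -0.1 -0.  -0.  -0.1 -0.7 -0.1 -0.6]
link chute [[-131.2   86.6]
 [-138.9   53.6]
 [ -81.    39.9]
 [ -73.1   73.9]] [-106.07515266   63.49968029]
cap [[-124.79220667  -73.24113117]]
yaw in chute -12.81347127094096 59.44141126274675 side [ -7.63887376 -32.96911319]
[[ 0.949  0.315 -0.001]
 [ 0.315 -0.949  0.002]
 [-0.    -0.002 -1.   ]]
```

apply_moves(
  series=[
    {"linear":[3.2,-1.8,0],"twist":[0,0,0],"grip":2.0},
    {"linear":[3.2,-1.8,0],"twist":[0,0,0],"grip":2.0},
    {"linear":[3.2,-1.8,0],"twist":[0,0,0],"grip":2.0},
    {"linear":[3.2,-1.8,0],"twist":[0,0,0],"grip":2.0},
    {"linear":[3.2,-1.8,0],"twist":[0,0,0],"grip":2.0},
    {"linear":[3.2,-1.8,0],"twist":[0,0,0],"grip":2.0},
    {"linear":[3.2,-1.8,0],"twist":[0,0,0],"grip":2.0},
    {"linear":[3.2,-1.8,0],"twist":[0,0,0],"grip":2.0},
  ],
)

```text
time_s: 0.77
tool_pos: [0.4032, -0.3978, 0.2222]
tcp_rot: [-3.101, -0.502, 0.001]
wrist_force: [0.7, 0.5, 0.2]
gripper_width: 0.0419
```

```bash
cat >> h.py <<'E'
P=np.array([.64796,-.00305]); TH=.17013
def rel(cx,cy,z,yaw=None,tilt=0):
    "remaining shift (cm, current tool axes) and turn (tool rotvec) to chute mm x,y; z above deck mm; yaw deg in chute"
    s=ctrl.read_state(); M=R.from_rotvec(s["tcp_rot"]).as_matrix()
    c,sn=np.cos(TH),np.sin(TH); C=np.array([[c,-sn],[sn,c]])
    t=np.r_[P+C@np.array([cx,cy])/1e3,.07+z/1e3]
    print("t",round(s["time_s"],2),"chute xy",(C.T@(s["tool_pos"][:2]-P)*1e3).round(1),"z",((s["tool_pos"][2]-.07)*1e3).round(1),"F",s["wrist_force"].round(1),"w",round(s["gripper_width"],4))
    print("shift cm",((t-s["tool_pos"])@M*100).round(2))
    if yaw is not None:
        a=np.radians(yaw)+TH; G=np.array([[np.cos(a),np.sin(a),0],[np.sin(a),-np.cos(a),0],[0,0,-1.]])
        G=G@R.from_euler("y",tilt,degrees=True).as_matrix()
        print("turn",R.from_matrix(M.T@G).as_rotvec().round(3))
E
python3 -c "
from h import *
rel(-106,118,150,90)"
```

```text
t 0.77 chute xy [-308.1 -347.6] z 152.2 F [0.7 0.5 0.2] w 0.0419
shift cm [ 26.97 -43.     0.23]
turn [-1.00e-03  0.00e+00 -1.42e+00]
```

apply_moves(
  series=[
    {"linear":[1.9,-3.0,0],"twist":[0,0,0],"grip":2.0},
    {"linear":[1.9,-3.0,0],"twist":[0,0,0],"grip":2.0},
    {"linear":[1.9,-3.0,0],"twist":[0,0,0],"grip":2.0},
    {"linear":[1.9,-3.0,0],"twist":[0,0,0],"grip":2.0},
    {"linear":[1.9,-3.0,0],"twist":[0,0,0],"grip":2.0},
    {"linear":[1.9,-3.0,0],"twist":[0,0,0],"grip":2.0},
    {"linear":[1.9,-3.0,0],"twist":[0,0,0],"grip":2.0},
    {"linear":[1.9,-3.0,0],"twist":[0,0,0],"grip":2.0},
  ],
)

```text
time_s: 1.43
tool_pos: [0.4708, -0.1221, 0.2223]
tcp_rot: [3.101, 0.502, -0.001]
wrist_force: [1.2, 0.2, 0.7]
gripper_width: 0.0199
```

apply_moves(
  series=[
    {"linear":[1.9,-3.0,0],"twist":[0,0,0],"grip":2.0},
    {"linear":[1.9,-3.0,0],"twist":[0,0,0],"grip":2.0},
    {"linear":[1.9,-3.0,0],"twist":[0,0,0],"grip":2.0},
    {"linear":[1.9,-3.0,0],"twist":[0,0,0],"grip":2.0},
    {"linear":[1.9,-3.0,0],"twist":[0,0,0],"grip":2.0},
    {"linear":[0,0,0],"twist":[0,0,-0.118],"grip":2.0},
    {"linear":[0,0,0],"twist":[0,0,-0.118],"grip":2.0},
    {"linear":[0,0,0],"twist":[0,0,-0.118],"grip":2.0},
  ],
)

```text
time_s: 2.1
tool_pos: [0.5136, 0.0495, 0.222]
tcp_rot: [-2.96, -1.052, 0.001]
wrist_force: [0.7, -0.1, 0.1]
gripper_width: 0.02
```

apply_moves(
  series=[
    {"linear":[0,0,0],"twist":[0,0,-0.118],"grip":2.0},
    {"linear":[0,0,0],"twist":[0,0,-0.118],"grip":2.0},
    {"linear":[0,0,0],"twist":[0,0,-0.118],"grip":2.0},
    {"linear":[0,0,0],"twist":[0,0,-0.118],"grip":2.0},
    {"linear":[0,0,0],"twist":[0,0,-0.118],"grip":2.0},
    {"linear":[0,0,0],"twist":[0,0,-0.118],"grip":2.0},
    {"linear":[0,0,0],"twist":[0,0,-0.118],"grip":2.0},
    {"linear":[0,0,0],"twist":[0,0,-0.118],"grip":2.0},
  ],
)

```text
time_s: 2.77
tool_pos: [0.5135, 0.0484, 0.2221]
tcp_rot: [-2.16, -2.28, 0.001]
wrist_force: [0.3, 0.2, 0.2]
gripper_width: 0.0202
```

apply_moves(
  series=[
    {"linear":[0,0,0],"twist":[0,0,-0.118],"grip":2.0},
    {"linear":[0,0,0],"twist":[0,0,0],"grip":2.0},
  ],
)

```text
time_s: 2.93
tool_pos: [0.5135, 0.0484, 0.2221]
tcp_rot: [-2.026, -2.401, 0.001]
wrist_force: [0.2, 0.1, 0.8]
gripper_width: 0.0199
```

```bash
python3 -c "
from h import *
rel(-106,116,8,90); print(ctrl.read_state()['joint_pos'].round(2))"
```

```text
t 2.93 chute xy [-123.8   73.5] z 152.1 F [0.2 0.1 0.8] w 0.0199
shift cm [ 4.25  1.78 14.41]
turn [-0.001 -0.    -0.001]
[ 0.57  0.08 -0.74  1.76  0.05  1.33 -0.02]
```

apply_moves(
  series=[
    {"linear":[2.1,0.9,0],"twist":[0,0,0],"grip":2.0},
    {"linear":[2.1,0.9,0],"twist":[0,0,0],"grip":2.0},
    {"linear":[0,0,3.5],"twist":[0,0,0],"grip":2.0},
    {"linear":[0,0,3.5],"twist":[0,0,0],"grip":2.0},
    {"linear":[0,0,3.5],"twist":[0,0,0],"grip":2.0},
    {"linear":[0,0,1.5],"twist":[0,0,0],"grip":2.0},
    {"linear":[0,0,1.5],"twist":[0,0,0],"grip":2.0},
    {"linear":[0,0,0],"twist":[0,0,0],"grip":2.0},
  ],
)

```text
time_s: 3.6
tool_pos: [0.5219, 0.0923, 0.084]
tcp_rot: [-2.03, -2.391, 0.007]
wrist_force: [-0.4, 0.8, -1.0]
gripper_width: 0.0199
```

```bash
python3 -c "
from h import *
rel(-106,27,8,90)
i=optics.grab_frame('top')[:,:,::-1]
cv2.imwrite('pics/c2.png',cv2.resize(i[130:262,190:340],None,fx=4,fy=4,interpolation=2))"
```

```text
t 3.6 chute xy [-108.   115.3] z 14.0 F [-0.4  0.8 -1. ] w 0.0199
shift cm [-8.83  0.27  0.6 ]
turn [-0.007 -0.001 -0.007]
```

View pics/c2.png

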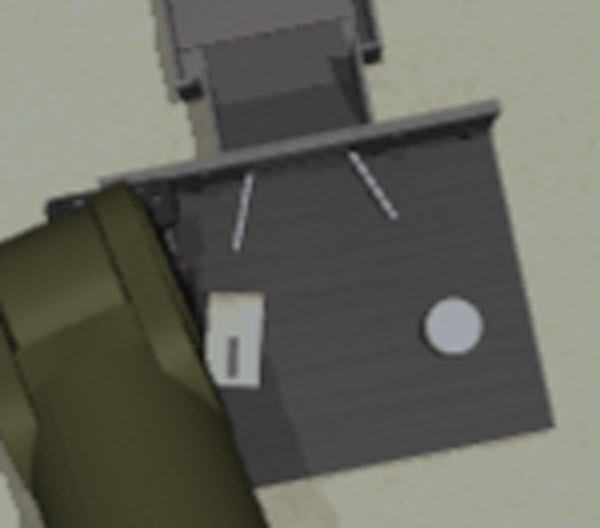

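The link (235,340) and cap (453,325) haven't moved, and the hand is left of the link. Next is the sideways push.

apply_moves(
  series=[
    {"linear":[0,0.2,0.2],"twist":[0,0,0],"grip":2.0},
    {"linear":[-1.0,0,0],"twist":[0,0,0],"grip":2.0},
    {"linear":[-1.0,0,0],"twist":[0,0,0],"grip":2.0},
    {"linear":[-1.0,0,0],"twist":[0,0,0],"grip":2.0},
    {"linear":[-1.0,0,0],"twist":[0,0,0],"grip":2.0},
    {"linear":[-1.0,0,0],"twist":[0,0,0],"grip":2.0},
    {"linear":[-0.8,0,0],"twist":[0,0,0],"grip":2.0},
    {"linear":[0,0,0],"twist":[0,0,0],"grip":2.0},
  ],
)

```text
time_s: 4.32
tool_pos: [0.5367, 0.033, 0.0855]
tcp_rot: [2.033, 2.394, -0.001]
wrist_force: [-0.3, -1.3, -0.3]
gripper_width: 0.0195
```

```bash
python3 -c "
from h import *
rel(-106,27,8,90)
i=optics.grab_frame('top')[:,:,::-1]
cv2.imwrite('pics/c3.png',cv2.resize(i[130:262,190:340],None,fx=4,fy=4,interpolation=2))"
```

```text
t 4.32 chute xy [-103.5   54.3] z 15.5 F [-0.3 -1.3 -0.3] w 0.0195
shift cm [-2.73 -0.23  0.76]
turn [-0.     0.001 -0.008]
```

View pics/c3.png

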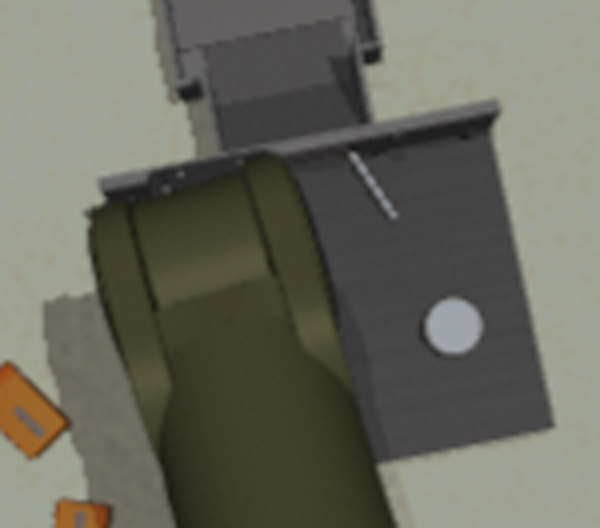

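The arm hides the link, and the cap is undisturbed at (453,325). I'll finish the sideways push, back off and rise.

apply_moves(
  series=[
    {"linear":[-0.7,0,0.3],"twist":[0,0,0],"grip":2.0},
    {"linear":[-0.7,0,0.2],"twist":[0,0,0],"grip":2.0},
    {"linear":[-0.7,0,0],"twist":[0,0,0],"grip":2.0},
    {"linear":[-0.6,0,0],"twist":[0,0,0],"grip":2.0},
    {"linear":[0,0,0],"twist":[0,0,0],"grip":2.0},
    {"linear":[1.0,0,0],"twist":[0,0,0],"grip":2.0},
    {"linear":[2.0,0,0],"twist":[0,0,0],"grip":2.0},
    {"linear":[0,0,-3.0],"twist":[0,0,0],"grip":2.0},
  ],
)

```text
time_s: 5.03
tool_pos: [0.5307, 0.0437, 0.1062]
tcp_rot: [-2.018, -2.395, 0.006]
wrist_force: [-1.2, 0.1, -0.3]
gripper_width: 0.0198
```

apply_moves(
  series=[
    {"linear":[0,0,-4.0],"twist":[0,0,0],"grip":0.3},
    {"linear":[0,0,-4.0],"twist":[0,0,0],"grip":0.3},
    {"linear":[3.5,0,0],"twist":[0,0,0],"grip":0.3},
    {"linear":[3.5,0,0],"twist":[0,0,0],"grip":0.3},
    {"linear":[3.5,0,0],"twist":[0,0,0],"grip":0.3},
    {"linear":[0,0,0],"twist":[0,0,0],"grip":0.3},
  ],
)

```text
time_s: 5.53
tool_pos: [0.5156, 0.1529, 0.1917]
tcp_rot: [-2.014, -2.408, -0.007]
wrist_force: [0.2, 1.1, 0.0]
gripper_width: 0.0035
```

```bash
python3 -c "
from h import *
rel(-170,0,100,0,-15)
i=optics.grab_frame('top')[:,:,::-1]
cv2.imwrite('pics/c4.png',cv2.resize(i[130:262,190:340],None,fx=4,fy=4,interpolation=2))"
```

```text
t 5.53 chute xy [-104.1  176.1] z 121.7 F [0.2 1.1 0. ] w 0.0035
shift cm [-17.56  -6.74   2.07]
turn [ 0.204 -0.21   1.569]
```

View pics/c4.png

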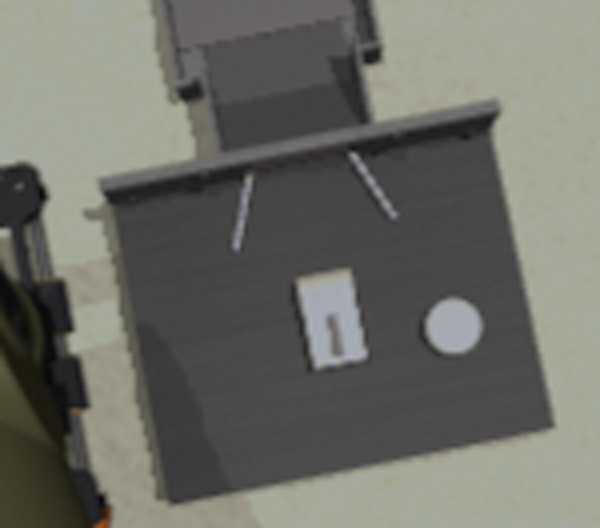

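The link now sits near the door line and looks square to it: rear corners (314,369) and (367,360), front corners (295,280) and (350,270). The cap is unmoved.

```bash
python3 -c "
from h import *
f=lambda a:(np.array(a,float)+.5)/4-.5+[190,130]
L=np.r_[unproj(f([(314,369),(367,360)]),.098),unproj(f([(350,270),(295,280)]),.086)]
c,s=np.cos(TH),np.sin(TH)
l=(L[:,:2]-P)@np.array([[c,-s],[s,c]])*1e3
print(l.round(1),l.mean(0)); a=l[2]+l[3]-l[0]-l[1]; print(np.degrees(np.arctan2(a[1],a[0])))
rel(-175,l.mean(0)[1],121,0); rel(-175,l.mean(0)[1],121,0,15)"
```

```text
[[-134.6   17.9]
 [-135.6  -15.5]
 [ -77.3  -16.9]
 [ -76.6   18.5]] [-106.04300498    1.02533381]
-0.43904966304457616
t 5.58 chute xy [-103.8  172. ] z 121.2 F [ 0.1 -0.8  0. ] w 0.0033
shift cm [-17.06  -7.21  -0.02]
turn [-1.000e-03 -2.000e-03  1.576e+00]
t 5.58 chute xy [-103.8  172. ] z 121.2 F [ 0.1 -0.8  0. ] w 0.0033
shift cm [-17.06  -7.21  -0.02]
turn [-0.207  0.203  1.566]
```

apply_moves(
  series=[
    {"linear":[0,-3.6,0],"twist":[0,0,0],"grip":0.3},
    {"linear":[0,-3.6,0],"twist":[0,0,0],"grip":0.3},
    {"linear":[-3.4,0,0],"twist":[0,0,0],"grip":0.3},
    {"linear":[-3.4,0,0],"twist":[0,0,0],"grip":0.3},
    {"linear":[-3.4,0,0],"twist":[0,0,0],"grip":0.3},
    {"linear":[-3.4,0,0],"twist":[0,0,0],"grip":0.3},
    {"linear":[-3.4,0,0],"twist":[0,0,0],"grip":0.3},
    {"linear":[0,0,0],"twist":[0,0,0.12],"grip":0.3},
  ],
)

```text
time_s: 6.25
tool_pos: [0.4755, -0.0453, 0.1902]
tcp_rot: [2.179, 2.26, -0.004]
wrist_force: [-0.1, -1.2, -0.1]
gripper_width: 0.003
```

apply_moves(
  series=[
    {"linear":[0,0,0],"twist":[0,0,0.12],"grip":0.3},
    {"linear":[0,0,0],"twist":[0,0,0.12],"grip":0.3},
    {"linear":[0,0,0],"twist":[0,0,0.12],"grip":0.3},
    {"linear":[0,0,0],"twist":[0,0,0.12],"grip":0.3},
    {"linear":[0,0,0],"twist":[0,0,0.12],"grip":0.3},
    {"linear":[0,0,0],"twist":[0,0,0.12],"grip":0.3},
    {"linear":[0,0,0],"twist":[0,0,0.12],"grip":0.3},
    {"linear":[0,0,0],"twist":[0,0,0.12],"grip":0.3},
  ],
)

```text
time_s: 6.92
tool_pos: [0.4752, -0.0371, 0.1904]
tcp_rot: [2.977, 1.004, -0.001]
wrist_force: [-1.3, 0.2, 0.7]
gripper_width: 0.003
```

apply_moves(
  series=[
    {"linear":[0,0,0],"twist":[0,0,0.12],"grip":0.3},
    {"linear":[0,0,0],"twist":[0,0,0.12],"grip":0.3},
    {"linear":[0,0,0],"twist":[0,0,0.12],"grip":0.3},
    {"linear":[0,0,0],"twist":[0,0,0.12],"grip":0.3},
    {"linear":[0,0,0],"twist":[0,0,0],"grip":0.3},
    {"linear":[0,0,0],"twist":[0,0,0],"grip":0.3},
  ],
)

```text
time_s: 7.42
tool_pos: [0.4753, -0.037, 0.1904]
tcp_rot: [3.129, 0.282, -0.0]
wrist_force: [0.4, -0.2, 0.4]
gripper_width: 0.003
```

```bash
python3 -c "
from h import *
rel(-170,1,8,0); print(ctrl.read_state()['joint_pos'].round(2))"
```

```text
t 7.42 chute xy [-175.9   -4.3] z 120.4 F [ 0.4 -0.2  0.4] w 0.003
shift cm [ 0.6  -0.52 11.24]
turn [0.   0.   0.01]
[ 0.68 -0.01 -0.65  1.89 -0.    1.26 -1.36]
```

apply_moves(
  series=[
    {"linear":[0.5,-0.5,3.0],"twist":[0,0,0.01],"grip":0.3},
    {"linear":[0,0,3.0],"twist":[0,0,0],"grip":0.3},
    {"linear":[0,0,3.0],"twist":[0,0,0],"grip":0.3},
    {"linear":[0,0,1.5],"twist":[0,0,0],"grip":0.3},
    {"linear":[0,0,0.7],"twist":[0,0,0],"grip":0.3},
    {"linear":[1.0,0,0],"twist":[0,0,0],"grip":0.3},
    {"linear":[1.0,0,0],"twist":[0,0,0],"grip":0.3},
    {"linear":[0,0,0],"twist":[0,0,0],"grip":0.3},
  ],
)

```text
time_s: 8.08
tool_pos: [0.5032, -0.0274, 0.0804]
tcp_rot: [-3.13, -0.264, -0.008]
wrist_force: [-0.2, 0.4, 0.6]
gripper_width: 0.003
```

```bash
python3 -c "
from h import *
rel(-80,1,8,0)"
```

```text
t 8.08 chute xy [-146.8    0.5] z 10.4 F [-0.2  0.4  0.6] w 0.003
shift cm [ 6.68 -0.06  0.28]
turn [ 0.    -0.005 -0.002]
```

apply_moves(
  series=[
    {"linear":[0.9,0,0.2],"twist":[0,0,0],"grip":0.3},
    {"linear":[0.9,0,0],"twist":[0,0,0],"grip":0.3},
    {"linear":[0.9,0,0],"twist":[0,0,0],"grip":0.3},
    {"linear":[0.9,0,0],"twist":[0,0,0],"grip":0.3},
    {"linear":[0.9,0,0],"twist":[0,0,0],"grip":0.3},
    {"linear":[0.9,0,0],"twist":[0,0,0],"grip":0.3},
    {"linear":[0.9,0,0],"twist":[0,0,0],"grip":0.3},
    {"linear":[0,0,0],"twist":[0,0,0],"grip":0.3},
  ],
)

```text
time_s: 8.75
tool_pos: [0.5635, -0.0168, 0.0767]
tcp_rot: [-3.13, -0.262, -0.003]
wrist_force: [0.4, 0.2, 0.5]
gripper_width: 0.0033
```

apply_moves(
  series=[
    {"linear":[0,0,0],"twist":[0,0.088,0],"grip":0.3},
    {"linear":[0,0,0],"twist":[0,0.087,0],"grip":0.3},
    {"linear":[0,0,0],"twist":[0,0.087,0],"grip":0.3},
    {"linear":[0,0,0],"twist":[0,0,0],"grip":0.3},
  ],
)

```text
time_s: 9.08
tool_pos: [0.5563, -0.0185, 0.0739]
tcp_rot: [-3.085, -0.256, -0.4]
wrist_force: [-0.6, 0.1, -0.8]
gripper_width: 0.0032
```

```bash
python3 -c "
from h import *
rel(-6,1,8,0,15)
i=optics.grab_frame('top')[:,:,::-1]; j=optics.grab_frame('scene')[:,:,::-1]
r=lambda q:cv2.resize(q,(400,352),interpolation=2)
cv2.imwrite('pics/c5.png',np.hstack([r(i[130:262,190:340]),r(j[150:282,190:340])]))"
```

```text
t 9.08 chute xy [-92.9   0.3] z 3.9 F [-0.6  0.1 -0.8] w 0.0032
shift cm [ 8.51 -0.11  1.82]
turn [ 0.002  0.004 -0.004]
```

View pics/c5.png

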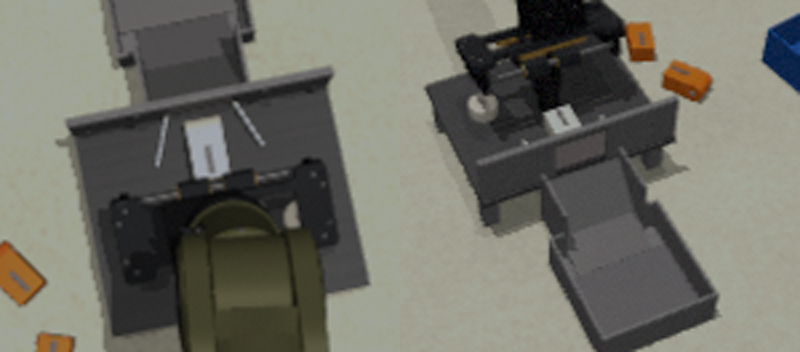

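Left panel (top): the link at (207,147) is centred between the fins. Right panel (scene): the flap is still shut at (580,148), and the cap stands at (483,107) below the hand. I'll raise the tip slightly and push on.

apply_moves(
  series=[
    {"linear":[0.1,0,-0.4],"twist":[0,0,0],"grip":0.3},
    {"linear":[0.97,0,0.26],"twist":[0,0,0],"grip":0.3},
    {"linear":[0.97,0,0.26],"twist":[0,0,0],"grip":0.3},
    {"linear":[0.97,0,0.26],"twist":[0,0,0],"grip":0.3},
    {"linear":[0.97,0,0.26],"twist":[0,0,0],"grip":0.3},
    {"linear":[0.97,0,0.26],"twist":[0,0,0],"grip":0.3},
    {"linear":[0.97,0,0.26],"twist":[0,0,0],"grip":0.3},
    {"linear":[0,0,0],"twist":[0,0,0],"grip":0.3},
  ],
)

```text
time_s: 9.85
tool_pos: [0.6232, -0.0064, 0.0809]
tcp_rot: [-3.081, -0.259, -0.409]
wrist_force: [-0.9, 0.5, -0.5]
gripper_width: 0.003
```

```bash
python3 -c "
from h import *
rel(-6,1,8,0,15)
i=optics.grab_frame('top')[:,:,::-1]; j=optics.grab_frame('scene')[:,:,::-1]
r=lambda q:cv2.resize(q,(400,352),interpolation=2)
cv2.imwrite('pics/c6.png',np.hstack([r(i[130:262,190:340]),r(j[150:282,190:340])]))"
```

```text
t 9.85 chute xy [-25.    0.9] z 10.9 F [-0.9  0.5 -0.5] w 0.003
shift cm [ 1.76 -0.02  0.77]
turn [-0.001 -0.002 -0.003]
```

View pics/c6.png

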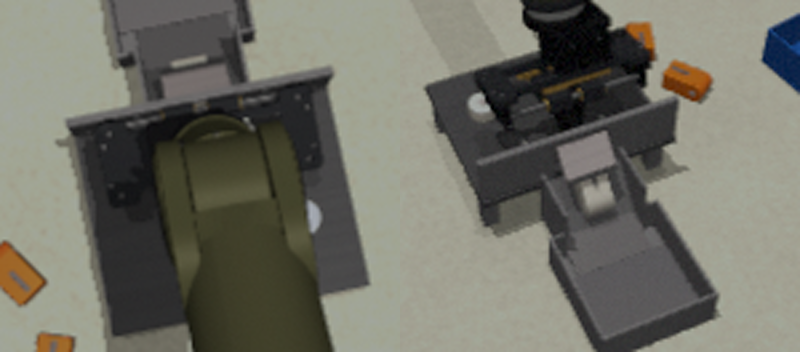

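The link is nosing out under the raised flap (scene, right panel, 597,195). I'll push the last 2 cm.

apply_moves(
  series=[
    {"linear":[0.9,0,0.3],"twist":[0,0,0],"grip":0.3},
    {"linear":[0.9,0,0.3],"twist":[0,0,0],"grip":0.3},
    {"linear":[0.2,0,0.05],"twist":[0,0,0],"grip":0.3},
    {"linear":[0,0,0],"twist":[0,0,0],"grip":0.3},
    {"linear":[0,0,0],"twist":[0,0,0],"grip":0.3},
    {"linear":[0,0,0],"twist":[0,0,0],"grip":0.3},
  ],
)

```text
time_s: 10.45
tool_pos: [0.6412, -0.004, 0.0794]
tcp_rot: [-3.083, -0.258, -0.405]
wrist_force: [0.1, -0.9, 0.5]
gripper_width: 0.003
```

```bash
python3 -c "
from h import *
rel(-100,1,12,0,15)
i=optics.grab_frame('top')[:,:,::-1]; j=optics.grab_frame('scene')[:,:,::-1]
r=lambda q:cv2.resize(q,(400,440),interpolation=2)
cv2.imwrite('pics/c7.png',np.hstack([r(i[80:245,190:340]),r(j[150:315,190:340])]))"
```

```text
t 10.45 chute xy [-6.9  0.3] z 9.4 F [ 0.1 -0.9  0.5] w 0.003
shift cm [-8.93 -0.04 -2.66]
turn [ 0.001  0.    -0.003]
```

View pics/c7.png

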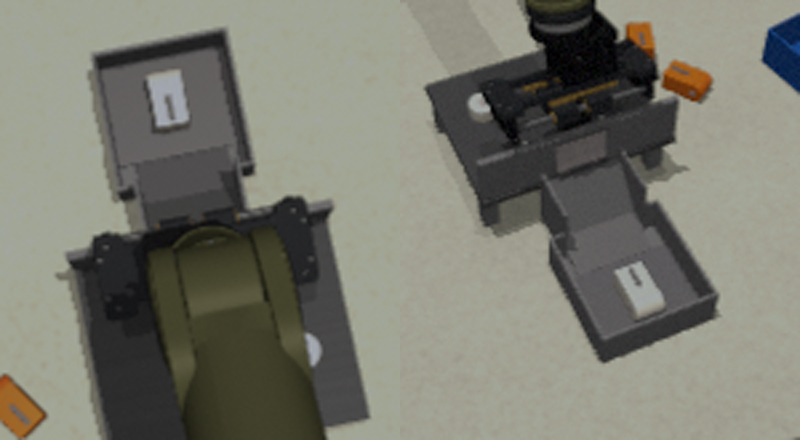

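The link lies flat in the tray: (168,100) in the top panel, (640,288) in the scene panel. Now I draw the fingers back and rise.

apply_moves(
  series=[
    {"linear":[-1.5,0,-0.42],"twist":[0,0,0],"grip":0.3},
    {"linear":[-1.9,0,-0.52],"twist":[0,0,0],"grip":0.3},
    {"linear":[-1.9,0,-0.52],"twist":[0,0,0],"grip":0.3},
    {"linear":[-1.9,0,-0.52],"twist":[0,0,0],"grip":0.3},
    {"linear":[-1.9,0,-0.6],"twist":[0,0,0],"grip":0.3},
    {"linear":[0.5,0,-2.0],"twist":[0,0,0],"grip":0.3},
    {"linear":[0.9,0,-3.4],"twist":[0,0,0],"grip":0.3},
    {"linear":[0.9,0,-3.4],"twist":[0,0,0],"grip":0.3},
  ],
)

```text
time_s: 11.22
tool_pos: [0.5459, -0.0198, 0.1719]
tcp_rot: [-3.083, -0.257, -0.402]
wrist_force: [1.5, 0.3, 0.7]
gripper_width: 0.0034
```

apply_moves(
  series=[
    {"linear":[0.5,0,-2.0],"twist":[0,0,0],"grip":0.3},
    {"linear":[0,0,0],"twist":[0,0,0],"grip":0.3},
    {"linear":[0,0,0],"twist":[0,0,0],"grip":0.3},
    {"linear":[0,0,0],"twist":[0,0,0],"grip":0.3},
    {"linear":[0,0,0],"twist":[0,0,0],"grip":0.3},
    {"linear":[0,0,0],"twist":[0,0,0],"grip":0.3},
    {"linear":[0,0,0],"twist":[0,0,0],"grip":0.3},
    {"linear":[0,0,0],"twist":[0,0,0],"grip":0.3},
  ],
)

```text
time_s: 11.88
tool_pos: [0.5469, -0.0197, 0.1916]
tcp_rot: [-3.082, -0.258, -0.404]
wrist_force: [-0.4, 0.2, 0.1]
gripper_width: 0.003
```

```bash
python3 -c "
from h import *
rel(-100,1,12,0,15)
j=optics.grab_frame('scene')[:,:,::-1]
cv2.imwrite('pics/c8.png',cv2.resize(j[130:310,100:400],None,fx=2.6,fy=2.6,interpolation=2))"
```

```text
t 11.88 chute xy [-102.5    0.7] z 121.6 F [-0.4  0.2  0.1] w 0.003
shift cm [-2.59 -0.02 10.65]
turn [ 0.     0.001 -0.003]
```

View pics/c8.png

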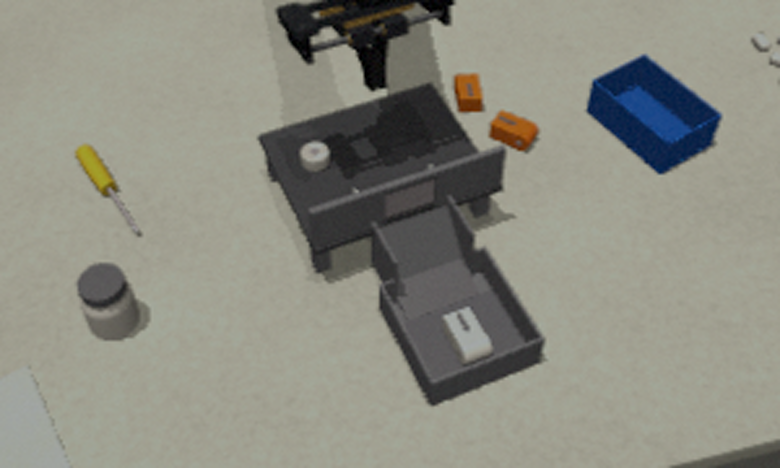

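The link is in the tray at (467,334), the flap is shut at (409,198), the cap is in place at (315,156), and the hand is clear of everything. I'm handing in the job.

```bash
python3 -c "
from bench import ctrl
ctrl.job_done()"
```

```text
the job is handed in; nothing more can be done
```

The finger link is in the catch tray and the flap has swung shut behind it. I handed the job in at about 11.9 s of the 48 s.

- **Pushing:** I pushed the link sideways with both fingertips onto the door line, which left it about 1 mm off centre and turned 0.4°. Then I pushed it from behind with the fingers closed and tilted 15°, through the flap, until it slid down the ramp. I drew the fingers back and raised them. The link was never gripped or lifted.
- **Last checks:** The final picture shows the link flat in the tray, and the cap, bin, screwdriver and jar look to be where they were. The hand is about 12 cm above the deck, touching nothing. The wrist force readings, taken at the end of each move, stayed under about 2 N.
- **Limits of the checks:** The shut flap and the unmoved items were judged by eye from that picture; I did not re-measure their positions. No check failed or disagreed.

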